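# Moisture check of a bone-dry platter before firing

### The arm

A 6-joint arm with a two-finger parallel gripper is mounted at the origin on the work surface. World frame = base frame: x ahead of the robot, y to its left, z up, the work surface at z = 0. Lengths are in m, angles in rad, forces in N, time in s.
With the tool pointing down it reaches from about 0.35 to 0.775 m from the base axis. Payload 5.5 kg.
Tool frame: the origin (TCP) lies midway between the tips of the shut fingers; the grasp point (between the pads) lies 19 mm behind it; z points along the fingers, y is the line along which they close (so a half turn about z gives the same grasp; the last joint's range is limited). The gripper opens to 85 mm and grips with 20 to 120 N. Pads are 22 mm wide; open, the fingers measure 114 mm over their backs; the gripper's body (76 mm by 85 mm) begins 54 mm behind the grasp point. The pads swing forward as they close: fully open they stand 13 mm farther back than shut.
Start: joints at [1.141, 0.313, 0.046, 1.304, 0, 1.431], TCP at [0.164, 0.551, 0.231] pointing down, gripper open.
Joint ranges: [-2.76, 2.76], [-0.86, 1.69], [-1.03, 1.26], [-2.2, 2.34], [-1.47, 1.5], [-3.14, 3.14]. Speed limits (rad/s): [2.57, 2.57, 3.14, 3.14, 3.14, 3.14].

### API

Orientations are given as a unit quaternion [w, x, y, z].
In Python, from workcell import get_state, read_camera, camera_info, hand_in, recognise gives the robot as it stands.
- The arm moves only by the tool arm_command, never from a script. Its argument "moves" is one flat list of numbers, 7 for each row, row after row: the opening, from -1 (shut) to 1 (fully open), then the shift along the tool's x, y, z in mm, then the turn, a rotation vector about the tool's x, y, z in rad. A call has 1 to 8 rows; each row shifts and turns the commanded pose from where the row before left it, along the tool's axes as they then stand; what a row does not reach is not made up. A row lasts 1/8 s, in which the tool goes at most 62.5 mm and 10.7 degrees, less where a joint would pass 70% of its speed; a pose out of reach is approached as far as the arm can. A call with a gripper value outside its range is refused whole. The fingers move at their own pace and stop on an object; "newtons" is the grip in N (left out, the last holds). Time passes only in rows, so rows that do not move let the fingers close. It gives the time, the measured TCP pose, the force, the opening and the grip force at its end, in the units of the state.
- get_state(): the state, without advancing time (a new reading comes with each control period).
- read_camera(name): name is "side" or "top" or "wrist"; returns (picture, depth): 400x640x3 uint8, blue, green, red; 400x640 float32, m along the optical axis (not along the pixel's ray), 0 where there is no reading.
- camera_info(name): a dict with "fovy" (degrees; the focal length in pixels is half the picture's height over the tangent of half this angle, whatever the lens; pixels are square), "cx", "cy" (the principal point, pixels), "eye" and "orientation" of the camera in the world; the wrist camera has in their place "tool_from_camera" (4x4, takes a point from camera to tool coordinates, whose origin is the TCP and whose axes are the flange's). Camera axes: x right, y down, z forward; pixel columns grow to the right and rows downward; lengths in m; the calibration is good to about 2 mm. A picture is of the moment at which its call begins: read the wrist's pose just before it. camera_info takes no time and is no camera call.
- hand_in(): hands the job in; it is judged then, once.
Trained networks look in the newest picture that a camera, given by its name, has taken for a name from the list of things; names that differ only in an ending like _2 or _b are one class to them, and where a whole thing is asked for, a point or a joint stands for the part that bears it (a point fixed in the world has none). Each returns a list of dicts, best first, with "confidence" (0 to 1); they miss things now and then, are a little off and sometimes report something else, mostly with a low value. They report only what shows in the picture. A call takes as long as a camera call. They do not tell look-alikes from the thing itself.
- recognise(camera, label): "point" ([column, row] in pixels, amid what is visible of it).
The state is a dict: "clock": time; "joint_pos": joint angles; "qvel": joint speeds; "tau": joint torques, N m; "tcp_pos": TCP position; "orientation": TCP orientation; "wrist_force": force on the tool from outside, world axes, zero at the start; "ft_torque": the same for the moment, N m; "finger_gap": finger opening in m; "grip_force": force on a finger pad.
Only numpy, scipy, OpenCV 4.12 (cv2) and the standard library are available. Lean on these libraries where they do the work, as an engineer would, in place of code of your own. Each camera call takes 0.05 s, during which the arm holds its last target. There are 200 camera calls.

### The job

Check whether the upturned clay platter on the banding wheel is dry enough to fire: lift the moisture meter out of its stand and first prove it on its check block, holding it upright with the ball on the white disc and pushed in about half way, for a second. Then take it to the blue ring on the platter's sloping wall and hold it there square to the wall, with the ball inside the ring and again pushed in about half way, and finish while still holding it like that, so that the reading can be taken. The platter is brittle: never push the ball hard against its stop, keep the hand itself off the clay, and do not shift the platter or the things around it.

Things in the scene. Friction and masses are not known exactly. Their poses are not given: they have to be found in the camera images.
- meter: Moisture meter: yellow box, black front, pale display near the top, sprung steel ball (dia 16 mm) at the lower end. Origin: lowest point of the ball when fully out; z up its long axis, away from the ball. Box 46 mm wide (x), 28 thick (y), from z = 45 to 165 mm; nose dia 21 mm, z = 30 to 45; stem dia 10. 0.16 to 0.23 kg. Starts upright, ball down, in the stand, 85 mm of the box showing.
- plunger (a joint): How far the ball is pushed into the nose, in m: 0 = fully out (free), 0.010 = hard against its stop. A spring resists: about 1 N to start, 8 N at 10 mm (700 N/m).
- ball_tip (a point): Lowest point of the meter's ball, where it touches things; it moves up the meter's z as the ball is pushed in.
- stand: The meter's desk stand, fixed: black foot 100 x 84 x 8 mm, grey upright sleeve 58 x 40 mm, open at its rim 95 mm above the table. Pocket 50 mm (stand x) by 32 mm (y), so the meter (same axes) has 2 mm play each side. The meter's box rests on a ledge 60 mm up, its ball hanging free, tip 15 mm above the table: lift straight up over 80 mm to clear. Origin: centre of the underside, z up.
- check_block: The meter's check block, loose, 0.35 kg: black block 80 x 56 x 22 mm with a white disc in the middle of its top, circled in yellow. Origin: centre of the underside, z up. It and the stand lie on the left and right of the wheel, either way round.
- pad (a point): Centre of the white disc (dia 30 mm) on top of the check block, 22 mm above the table.
- platter: Bone-dry unfired grey clay platter, loose, about 1.1 kg, brittle, upside down on the banding wheel: rim dia 240 mm (edge 8 mm high, resting on the wheel), wall sloping up and inwards at 30 degrees to a foot dia 128 mm, 40 mm up; foot ring dia 124 mm, 48 mm up. Origin: centre of its underside, z up.
- spot: The spot to test: a blue ring, dia 24 mm, with a blue dot in its middle, drawn on the platter's sloping wall, on the side towards the robot (up to 70 degrees either way). Origin: the dot, on the clay surface; z points straight out of the wall (30 degrees from vertical), x up the slope, y level. About 97 mm above the table.
- wheel: Banding wheel (potter's turntable) of brown cast iron, fixed foot dia 170 mm; its head, dia 250 mm, top 72 mm above the table, turns freely with a little friction and carries the platter. Origin: centre of the foot's underside.
- brush_tin: Red tin of brushes, dia 100 x 130 mm, brushes up to 290 mm high. Bystander. Origin: centre of the underside.
- slip_bottle: Clear bottle with green cap, dia 68 x 170 mm. Bystander. Origin: centre of the underside.
- glaze_jar: Amber jar with black cap, dia 72 x 85 mm. Bystander. Origin: centre of the underside.
- test_bowl: Small pink bisque bowl, dia 110 x 50 mm. Bystander. Origin: centre of the underside.
- wood_rib: Flat wooden rib, 118 x 45 x 7 mm. Bystander. Origin: underside, 11 mm from its middle.
- loop_tool: Trimming tool with wooden handle and wire loop, 190 mm long, 13 mm thick. Bystander. Origin: underside, near its middle.
Mind the look-alikes: they are no part of the job. Of the things like the meter, leave any that is turquoise; of the rest the larger one is meant.

How it is judged:
By the outcome, as a careful person would: the job done as asked, in the order asked, and still so for the second after the job is handed in, while the arm keeps its last pose, push and grip.
It also fails if it takes over 62 s, if anything falls off the work surface, if the arm or the gripper's body presses on something with over 40 N, if the wrist force passes 120 N, or if a joint passes its speed limit or range.

## Working session

There is one attempt and no reset: what is moved stays moved. The work goes in short steps, Python scripts to look and compute and a tool call to move; the robot and the scene stay as the last step left them, time stands still between calls to the robot, and variables do not carry over. Pictures are saved under pics/ and viewed, at most 10 in all, crops included, and the job is handed in when it is done.

Besides the shell and the picture viewer there is one more tool, called after "Emit:" as name(argument=value, ...) on one line, values as JSON. arm_command: Moves the arm, as the interface text tells. Its arguments: {"type":"object","properties":{"moves":{"type":"array"},"newtons":{"type":"number"}},"required":["moves"]}

```bash
mkdir -p pics; ls; cat > h.py <<'E'
import numpy as np, cv2
from workcell import get_state, read_camera, camera_info, hand_in, recognise
from scipy.spatial.transform import Rotation as R
def rot(q): return R.from_quat([q[1],q[2],q[3],q[0]])
def cam(name, st=None):
    i=camera_info(name); f=200/np.tan(np.radians(i['fovy'])/2)
    T=np.eye(4)
    if 'eye' in i:
        o=np.array(i['orientation'])
        T[:3,:3]=rot(o).as_matrix() if o.size==4 else o.reshape(3,3); T[:3,3]=i['eye']
    else:
        W=np.eye(4); W[:3,:3]=rot(st['orientation']).as_matrix(); W[:3,3]=st['tcp_pos']
        T=W@np.array(i['tool_from_camera'])
    return f,i['cx'],i['cy'],T
def cloud(d,c):
    f,cx,cy,T=c; v,u=np.mgrid[:d.shape[0],:d.shape[1]]
    P=np.stack([(u-cx)/f*d,(v-cy)/f*d,d],-1)
    return P@T[:3,:3].T+T[:3,3]
def ray(u,v,z,c):
    f,cx,cy,T=c; r=T[:3,:3]@np.array([(u-cx)/f,(v-cy)/f,1]); return T[:3,3]+r*(z-T[2,3])/r[2]
def proj(p,c):
    f,cx,cy,T=c; q=T[:3,:3].T@(np.asarray(p)-T[:3,3]); return np.array([cx+f*q[0]/q[2],cy+f*q[1]/q[2]])
E
python3 - <<'E'
from h import *
for n in ['top','side']:
    s=get_state(); p,d=read_camera(n); cv2.imwrite(f'pics/{n}0.png',p); np.savez(f'{n}0.npz',p=p,d=d)
    c=cam(n,s); P=cloud(d,c); print(n,camera_info(n))
    for l in ['meter','stand','check_block','pad','platter','spot','wheel']:
        for r in recognise(n,l)[:3]:
            u,v=np.round(r['point']).astype(int); print(l,r['point'],round(r['confidence'],2),P[v,u].round(3))
print(get_state(), camera_info('wrist'))
E
```

```text
pics
top {'fovy': 42.76459392081754, 'cx': 325.72785595468866, 'cy': 198.62216199837837, 'eye': array([ 0.33253208, -0.01324692,  1.8749736 ]), 'orientation': array([-0.0456888 ,  0.70630273, -0.70571748,  0.03180932])}
meter [245.8, 211.0] 0.52 [0.478 0.287 0.179]
meter [260.8, 251.1] 0.5 [0.345 0.237 0.161]
stand [256.2, 214.9] 0.78 [0.476 0.276 0.032]
stand [462.8, 227.1] 0.53 [ 0.434 -0.477  0.003]
check_block [402.2, 219.0] 0.75 [ 0.462 -0.253  0.023]
check_block [255.2, 214.0] 0.34 [0.477 0.276 0.056]
pad [403.4, 213.7] 0.53 [ 0.48  -0.257  0.02 ]
platter [342.0, 161.1] 0.94 [ 0.658 -0.035  0.12 ]
platter [446.4, 194.1] 0.62 [ 0.555 -0.418  0.006]
spot [404.5, 219.6] 0.23 [ 0.458 -0.26   0.024]
wheel [337.7, 191.5] 0.52 [ 0.554 -0.021  0.076]
side {'fovy': 51.2347041721182, 'cx': 320.0479608475158, 'cy': 202.3560467317077, 'eye': array([-0.05302559, -0.61835613,  0.98654479]), 'orientation': array([-0.34287362,  0.86155389, -0.34421491,  0.14723678])}
meter [236.0, 154.1] 0.72 [0.47  0.28  0.147]
meter [264.3, 182.7] 0.71 [0.488 0.172 0.086]
meter [210.6, 183.3] 0.55 [0.343 0.2
[... 681 characters left out ...]
ation': array([1.88377578e-05, 1.44383491e-01, 9.89521804e-01, 7.60959165e-05]), 'wrist_force': array([-0.01550802, -0.0612386 ,  0.65554926]), 'ft_torque': array([-0.01056057,  0.02845544, -0.02721862]), 'grip_force': 0.0, 'finger_gap': 0.08542584918882168} {'fovy': 67.10515648517475, 'cx': 318.07814581379654, 'cy': 205.01838976393068, 'tool_from_camera': array([[ 1.22271502e-04, -9.58055896e-01, -2.86581375e-01,
         7.33045159e-02],
       [ 9.99999932e-01,  2.16442418e-04, -2.96922440e-04,
        -9.89942895e-04],
       [ 3.46496660e-04, -2.86581319e-01,  9.58055858e-01,
        -1.41680633e-01],
       [ 0.00000000e+00,  0.00000000e+00,  0.00000000e+00,
         1.00000000e+00]])}
```

```bash
python3 - <<'E'
import cv2
a=cv2.imread('pics/side0.png')[90:340,150:500]; cv2.imwrite('pics/side0c.png',cv2.resize(a,(800,571),interpolation=cv2.INTER_CUBIC))
a=cv2.imread('pics/top0.png')[100:300,210:490]; cv2.imwrite('pics/top0c.png',cv2.resize(a,(800,571),interpolation=cv2.INTER_CUBIC))
E
```

```text
(no output)
```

View pics/side0c.png

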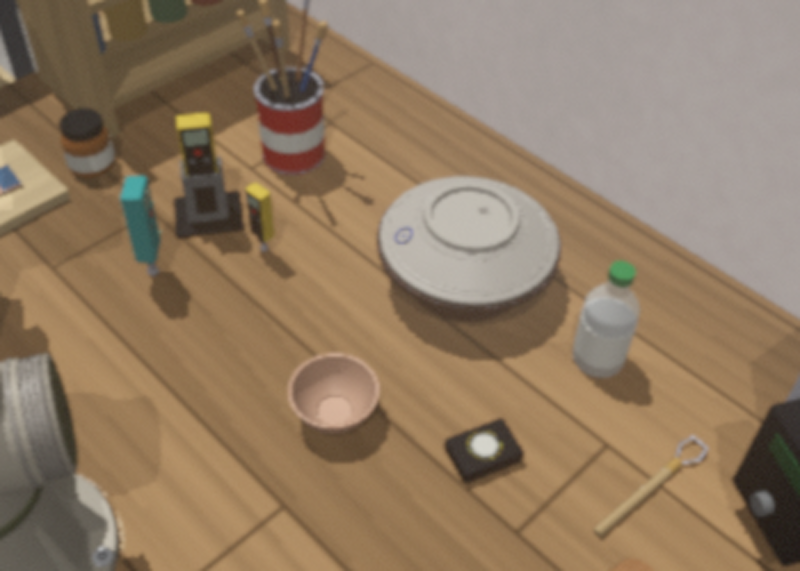

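View pics/top0c.png

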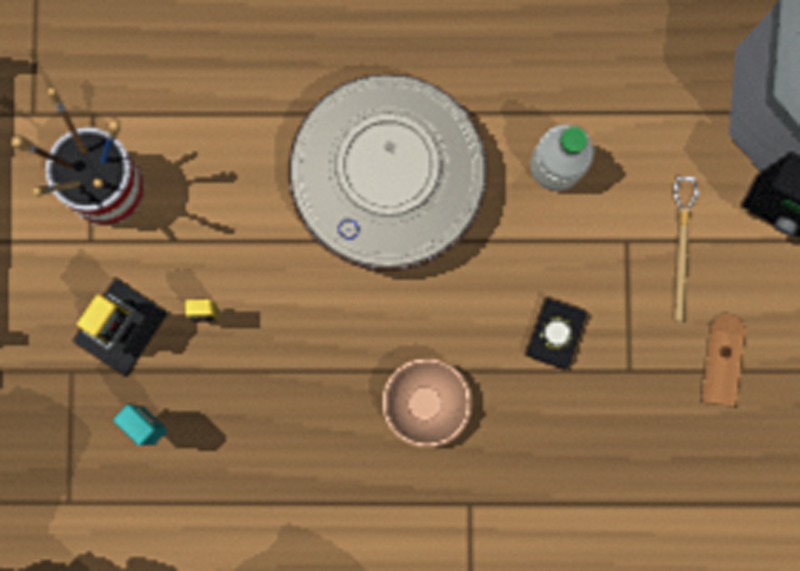

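The side picture shows the yellow meter in its stand at full-picture (236,154), with the small yellow one at (264,183) and the turquoise one at (211,183) to leave alone. The blue ring is at side (326,193) and top (332,180), and the check block is on the right at top (404,216). Next I measure them.

```bash
python3 - <<'E'
from h import *
for n in ['top','side']:
    z=np.load(n+'0.npz'); p,d=z['p'],z['d']; c=cam(n); P=cloud(d,c)
    hsv=cv2.cvtColor(p,cv2.COLOR_BGR2HSV).astype(int); H,S,V=hsv[...,0],hsv[...,1],hsv[...,2]
    m=(np.hypot(P[...,0]-.66,P[...,1]+.0)<.16)&(P[...,2]>.074)&(P[...,2]<.13)
    Q=P[m]; print(n,'platter pts',len(Q),Q.min(0).round(3),Q.max(0).round(3))
    # fit wall cone: z = 0.08+ (0.12-r)*tan30.. wall
    from scipy.optimize import least_squares
    w=Q[(Q[:,2]>.084)&(Q[:,2]<.108)]
    f=lambda x:(w[:,2]-x[2])-(.12-np.hypot(w[:,0]-x[0],w[:,1]-x[1]))*(.032/.056)
    r=least_squares(f,[.66,-.02,.08],loss='soft_l1',f_scale=.002); print('cone',r.x.round(4),np.median(abs(f(r.x))))
    b=m&(p[...,0].astype(int)-p[...,2]>25); v,u=np.nonzero(b)
    print('ring px',len(u),u.mean(),v.mean(),P[b].mean(0).round(4), 'ray',ray((u.min()+u.max())/2,(v.min()+v.max())/2,.097,c).round(4))
    y=(H>20)&(H<35)&(S>130)&(V>110)&(P[...,2]>.165)&(P[...,2]<.2)&(np.hypot(P[...,0]-.478,P[...,1]-.28)<.06)
    v,u=np.nonzero(y); print('meter top',len(u),P[y].mean(0).round(4))
    pts=np.array([ray(a,b_,.18,c)[:2]*1000 for a,b_ in zip(u,v)],np.float32); print(cv2.minAreaRect(pts))
    k=(V<60)&(P[...,2]<.04)&(np.hypot(P[...,0]-.465,P[...,1]+.257)<.07)
    v,u=np.nonzero(k);pts=np.array([ray(a,b_,.022,c)[:2]*1000 for a,b_ in zip(u,v)],np.float32); print('block',cv2.minAreaRect(pts))
    k=(V>150)&(S<60)&(P[...,2]<.05)&(np.hypot(P[...,0]-.465,P[...,1]+.257)<.04)
    v,u=np.nonzero(k); print('disc',len(u),ray(u.mean(),v.mean(),.022,c).round(4))
E
```

```text
top platter pts 3471 [ 0.547 -0.16   0.074] [0.794 0.075 0.129]
cone [ 0.6721 -0.0461  0.0796] 0.0028696692321649106
ring px 13 331.3076923076923 179.6153846153846 [0.5954 0.0024 0.0976] ray [0.5942 0.0035 0.097 ]
meter top 113 [0.4819 0.2956 0.1794]
((480.933837890625, 295.57269287109375), (28.164562225341797, 45.16728210449219), 57.14242935180664)
block ((471.1539306640625, -261.697265625), (55.78230285644531, 77.27229309082031), 70.8045425415039)
disc 54 [ 0.4724 -0.2627  0.022 ]
side platter pts 3307 [ 0.546 -0.16   0.074] [0.793 0.074 0.123]
cone [ 0.6711 -0.0471  0.0788] 0.0012901562434380533<stdin>:13: RuntimeWarning: Mean of empty slice.
  ret = ret.dtype.type(ret / rcount)
  ret = um.true_divide(
Traceback (most recent call last):
ValueError: zero-size array to reduction operation minimum which has no identity
```

```bash
cat >> h.py <<'E'
def yawdown(deg, tilt=0):
    """tool z down, tool x at world yaw deg; tilt: tool backs lean toward tool x by tilt deg"""
    a=np.radians(deg); x=np.array([np.cos(a),np.sin(a),0]); z=np.array([0,0,-1.]); y=np.cross(z,x)
    M=R.from_matrix(np.stack([x,y,z],1)); return M*R.from_rotvec([0,np.radians(-tilt),0])
def plan(p1,r1,N,p0=None,r0=None,g=1):
    s=get_state()
    if p0 is None: p0=s['tcp_pos']; r0=rot(s['orientation'])
    p0=np.array(p0);p1=np.array(p1); w=(r0.inv()*r1).as_rotvec()
    for k in range(N):
        ra=r0*R.from_rotvec(w*k/N); d=ra.inv().apply((p1-p0)/N)*1000
        print(g,*np.round(d,1),*np.round(w/N,4),sep=', ')
E
python3 - <<'E'
from h import *
print(yawdown(147,30).apply([0,0,1]), (np.cos(np.radians(147))))
z=np.load('top0.npz'); P=cloud(z['d'],cam('top'))
m=(P[...,2]>.15)&(np.hypot(P[...,0]-.481,P[...,1]-.296)<.2); Q=P[m]; 
dd=np.hypot(Q[:,0]-.481,Q[:,1]-.296)
for i in np.argsort(dd)[::12]:
    if dd[i]>.04: print(Q[i].round(3),dd[i].round(3))
plan([.481,.296,.31],yawdown(147),6)
print(get_state()['clock'])
E
```

```text
[ 0.41933528 -0.27231952 -0.8660254 ] -0.8386705679454239
[0.368 0.261 0.16 ] 0.118
[0.365 0.257 0.165] 0.123
[0.362 0.255 0.158] 0.126
[0.362 0.244 0.162] 0.13
[0.355 0.25  0.168] 0.134
[0.355 0.24  0.164] 0.138
[0.348 0.25  0.161] 0.14
[0.613 0.35  0.259] 0.142
[0.615 0.349 0.263] 0.144
[0.348 0.233 0.168] 0.147
[0.622 0.346 0.247] 0.149
[0.338 0.243 0.166] 0.152
[0.633 0.336 0.184] 0.157
[0.667 0.348 0.165] 0.193
[0.669 0.359 0.193] 0.198
1, -62.7, -25.7, -13.1, 0.0, -0.0, 0.0477
1, -63.9, -22.6, -13.1, 0.0, -0.0, 0.0477
1, -64.9, -19.6, -13.1, 0.0, -0.0, 0.0477
1, -65.7, -16.4, -13.1, 0.0, -0.0, 0.0477
1, -66.5, -13.3, -13.1, 0.0, -0.0, 0.0477
1, -67.0, -10.1, -13.1, 0.0, -0.0, 0.0477
0.8
```

Emit:
arm_command(moves=[1,-47,-19.5,-10,0,0,0.036,1,-47.5,-18,-10,0,0,0.036,1,-48.5,-16,-10,0,0,0.036,1,-49,-14.5,-10,0,0,0.036,1,-49,-12.5,-10,0,0,0.036,1,-49.5,-11,-10,0,0,0.036,1,-50,-9,-10,0,0,0.036,1,-50,-7.5,-10,0,0,0.036])

```text
clock: 1.8
tcp_pos: [0.4802, 0.2925, 0.3118]
orientation: [0.0, 0.286, 0.958, 0.0]
wrist_force: [0.0, 1.8, 0.6]
finger_gap: 0.0856
grip_force: 0.0
```

```bash
python3 - <<'E'
from h import *
s=get_state(); p,d=read_camera('wrist'); cv2.imwrite('pics/w1.png',p); np.savez('w1.npz',p=p,d=d)
print(s['clock'],s['tcp_pos'],rot(s['orientation']).as_matrix().round(3),s['joint_pos'].round(3),s['wrist_force'])
c=cam('wrist',s); P=cloud(d,c)
hsv=cv2.cvtColor(p,cv2.COLOR_BGR2HSV).astype(int); H,S,V=hsv[...,0],hsv[...,1],hsv[...,2]
y=(H>20)&(H<35)&(S>130)&(V>90)&(P[...,2]>.172)&(P[...,2]<.19)
v,u=np.nonzero(y); print('top',len(u),P[y].mean(0).round(4))
pts=np.array([ray(a,b,.18,c)[:2]*1000 for a,b in zip(u,v)],np.float32); print(cv2.minAreaRect(pts))
E
```

```text
1.8 [0.48023106 0.29251916 0.31181804] [[-0.837  0.547  0.001]
 [ 0.547  0.837  0.   ]
 [-0.     0.001 -1.   ]] [0.404 0.281 0.197 1.486 0.    0.983] [0.00310613 1.80616848 0.55770031]
top 1340 [0.4785 0.2972 0.1788]
((478.8524169921875, 297.1820983886719), (27.235679626464844, 45.25661087036133), 56.27711486816406)
```

View pics/w1.png

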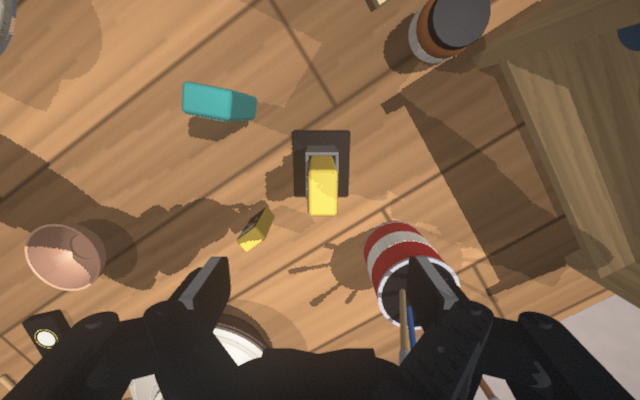

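The wrist picture shows the meter's yellow top centred at (323,187), standing free. The brush tin is at (410,260), clear of the right finger. I go down and grip.

Emit:
arm_command(moves=[1,4,3,20,0,0,0.008,1,0,0,40,0,0,0,1,0,0,40,0,0,0,1,0,0,40,0,0,0,1,0,0,30,0,0,0,1,0,0,14,0,0,0,1,0,0,6,0,0,0,1,0,0,0,0,0,0], newtons=60)

```text
clock: 2.85
tcp_pos: [0.4778, 0.2987, 0.122]
orientation: [0.0, 0.289, 0.957, 0.0]
wrist_force: [0.1, -0.0, 1.1]
finger_gap: 0.0852
grip_force: 0.0
```

Emit:
arm_command(moves=[-1,0,0,0,0,0,0,-1,0,0,0,0,0,0,-1,0,0,0,0,0,0,-1,0,0,0,0,0,0,-1,0,0,0,0,0,0,-1,0,0,0,0,0,0])

```text
clock: 3.6
tcp_pos: [0.4775, 0.2986, 0.1219]
orientation: [0.0, 0.289, 0.957, 0.0]
wrist_force: [-0.4, -0.2, 4.6]
finger_gap: 0.0276
grip_force: 50.5
```

Emit:
arm_command(moves=[-1,0,0,-5,0,0,0,-1,0,0,-10,0,0,0,-1,0,0,-20,0,0,0,-1,0,0,-25,0,0,0,-1,0,0,-25,0,0,0,-1,0,0,-30,0,0,0,-1,0,0,-35,0,0,0,-1,0,0,0,0,0,0])

```text
clock: 4.6
tcp_pos: [0.4787, 0.2991, 0.2745]
orientation: [0.002, 0.289, 0.957, 0.002]
wrist_force: [1.3, 0.0, -3.1]
finger_gap: 0.0276
grip_force: 50.1
```

```bash
python3 - <<'E'
from h import *
s=get_state(); print(s['clock'],s['tcp_pos'],s['finger_gap'],s['wrist_force'])
for n in ['side','top']:
    p,d=read_camera(n); c=cam(n); np.savez(n+'1.npz',p=p,d=d); q=proj(s['tcp_pos'],c).astype(int); print(n,q)
    if n=='side':
        a=p[max(q[1]-90,0):q[1]+90,q[0]-120:q[0]+120]; cv2.imwrite('pics/s1.png',cv2.resize(a,None,fx=3.3,fy=3.3,interpolation=cv2.INTER_CUBIC))
# path to block
plan([.472,-.2625,.26],yawdown(146.4),12,g=-1)
E
```

```text
4.6 [0.4787355  0.29908776 0.27449929] 0.027574963845962957 [ 1.29598558  0.04391687 -3.12059673]
side [229 116]
top [236 208]
-1, -25.5, -39.2, 0.9, 0.0, 0.0, 0.0001
-1, -25.5, -39.2, 0.9, 0.0, 0.0, 0.0001
-1, -25.5, -39.2, 0.9, 0.0, 0.0, 0.0001
-1, -25.5, -39.2, 0.9, 0.0, 0.0, 0.0001
-1, -25.5, -39.2, 0.9, 0.0, 0.0, 0.0001
-1, -25.5, -39.2, 0.9, 0.0, 0.0, 0.0001
-1, -25.5, -39.2, 0.9, 0.0, 0.0, 0.0001
-1, -25.5, -39.2, 0.9, 0.0, 0.0, 0.0001
-1, -25.5, -39.2, 0.9, 0.0, 0.0, 0.0001
-1, -25.5, -39.2, 0.9, 0.0, 0.0, 0.0001
-1, -25.5, -39.2, 0.9, 0.0, 0.0, 0.0001
-1, -25.5, -39.2, 0.9, 0.0, 0.0, 0.0001
```

View pics/s1.png

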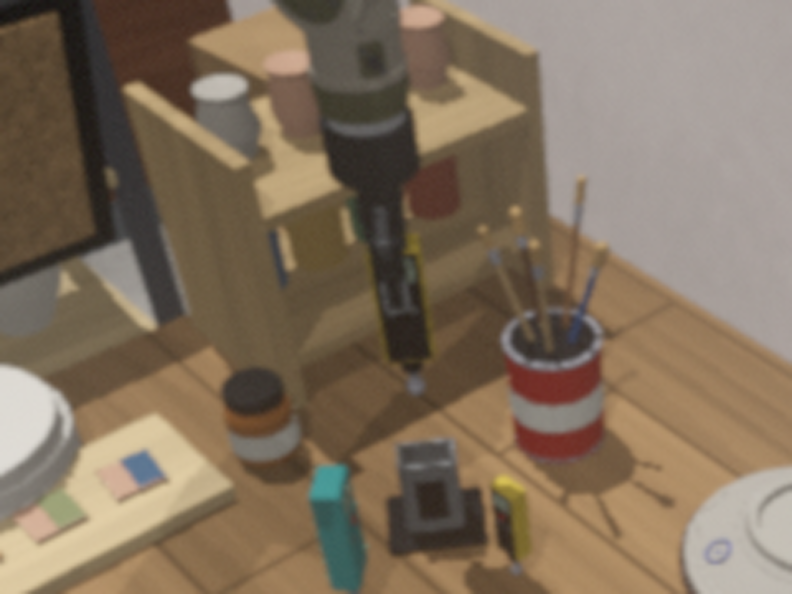

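The side picture shows the meter held clear of its stand, with its ball at about full-picture (235,143). I check its tilt in the grip.

```bash
python3 - <<'E'
from h import *
s=get_state(); z=np.load('side1.npz'); p,d=z['p'],z['d']; c=cam('side'); P=cloud(d,c)
t=s['tcp_pos']; Rm=rot(s['orientation'])
for k in [.058,.0,-.062,-.099]: print(k,proj(t+Rm.apply([0,0,-k]),c).round(1))
L=Rm.inv().apply((P-t).reshape(-1,3)).reshape(P.shape)*1000
# points below fingertips, tool frame
m=(L[...,2]>8)&(L[...,2]<110)&(abs(L[...,0])<45)&(abs(L[...,1])<35)
for a in range(8,110,8):
    k=m&(L[...,2]>=a)&(L[...,2]<a+8)
    if k.sum(): u=np.nonzero(k)[1]; v=np.nonzero(k)[0]; print(a,k.sum(),np.percentile(L[k],[5,50,95],axis=0).round(1).tolist(),u.min(),u.max(),v.mean().round(1))
E
```

```text
0.058 [226.1 100.2]
0.0 [229.  117.3]
-0.062 [231.9 134.4]
-0.099 [233.5 144.1]
8 43 [[-27.4, -16.8, 8.1], [-3.9, -12.5, 11.4], [15.7, -9.0, 15.1]] 224 239 122.9
16 36 [[-23.9, -15.9, 17.0], [-5.2, -12.6, 20.3], [15.7, -9.2, 23.3]] 224 239 125.5
24 34 [[-24.8, -16.8, 24.4], [-2.9, -12.7, 28.8], [14.1, -8.9, 31.5]] 225 239 127.6
32 36 [[-27.7, -16.2, 32.1], [-8.0, -12.1, 36.3], [14.8, -5.0, 39.1]] 225 240 129.4
40 31 [[-23.1, -15.8, 41.0], [-5.2, -12.8, 43.3], [14.1, -9.5, 47.5]] 226 240 132.0
48 34 [[-25.3, -15.6, 48.4], [-5.8, -12.4, 52.3], [14.5, -8.2, 55.1]] 226 241 134.0
56 9 [[-17.2, -14.8, 56.2], [-6.0, -10.0, 59.1], [13.1, -7.7, 62.9]] 227 238 135.7
64 12 [[-12.9, -8.6, 64.4], [-4.1, -6.9, 67.7], [3.3, -2.8, 70.7]] 231 237 137.0
72 6 [[-13.3, -5.3, 72.6], [-6.1, -1.7, 75.6], [-1.9, 0.1, 79.7]] 233 237 138.3
80 8 [[-10.0, -4.5, 81.3], [-6.6, -2.4, 83.2], [-1.5, 2.5, 86.1]] 233 236 140.2
88 13 [[-11.5, -6.7, 89.7], [-5.5, -3.9, 91.8], [0.6, 0.9, 95.3]] 233 237 142.8
96 4 [[-7.9, -6.0, 96.3], [-6.0, -4.7, 97.6], [0.3, -3.1, 99.2]] 233 236 144.5
```

Emit:
arm_command(moves=[-1,-13,-20,0,0,0,0,-1,-22,-35,0,0,0,0,-1,-25.5,-40,0,0,0,0,-1,-25.5,-40,0,0,0,0,-1,-25.5,-40,0,0,0,0,-1,-25.5,-40,0,0,0,0,-1,-25.5,-40,0,0,0,0,-1,-25.5,-40,0,0,0,0])

```text
clock: 5.7
tcp_pos: [0.4697, -0.0526, 0.2695]
orientation: [-0.001, 0.289, 0.957, 0.0]
wrist_force: [-0.2, -0.3, -2.1]
finger_gap: 0.0273
grip_force: 50.1
```

Emit:
arm_command(moves=[-1,-25.5,-40,10,0,0,0,-1,-25.5,-40,10,0,0,0,-1,-25.5,-40,20,0,0,0,-1,-22,-35,20,0,0,0,-1,-10,-16,20,0,0,0,-1,-3.5,-5.5,20,0,0,0,-1,0,0,10,0,0,0,-1,0,0,0,0,0,0])

```text
clock: 6.7
tcp_pos: [0.4656, -0.2592, 0.1598]
orientation: [-0.002, 0.289, 0.957, 0.001]
wrist_force: [-0.5, 0.5, -2.5]
finger_gap: 0.0275
grip_force: 50.3
```

```bash
cat > m.py <<'E'
from h import *
def meter(tag):
    s=get_state(); p,d=read_camera('side'); c=cam('side'); np.savez(tag+'.npz',p=p,d=d); P=cloud(d,c)
    t=s['tcp_pos']; Rm=rot(s['orientation']); print(s['clock'],t.round(4),Rm.as_matrix().round(4).tolist(),s['wrist_force'].round(2),s['finger_gap'])
    L=Rm.inv().apply((P-t).reshape(-1,3)).reshape(P.shape)*1000
    m=(L[...,2]>8)&(L[...,2]<115)&(abs(L[...,0])<40)&(abs(L[...,1])<35)&(P[...,2]>.03)
    for a in range(8,115,8):
        k=m&(L[...,2]>=a)&(L[...,2]<a+8)
        if k.sum(): v,u=np.nonzero(k); print(a,k.sum(),np.percentile(L[k],[5,50,95],axis=0).round(1).tolist(),u.min(),u.max(),v.mean().round(1))
    return s,p,d,c,P
E
python3 - <<'E'
from m import *
s,p,d,c,P=meter('side2')
hsv=cv2.cvtColor(p,cv2.COLOR_BGR2HSV).astype(int); H,S,V=hsv[...,0],hsv[...,1],hsv[...,2]
k=(V>150)&(S<60)&(P[...,2]<.04)&(np.hypot(P[...,0]-.465,P[...,1]+.257)<.04)
v,u=np.nonzero(k); print('disc',len(u),u.mean(),v.mean(),ray((u.min()+u.max())/2,(v.min()+v.max())/2,.022,c).round(4),ray(u.mean(),v.mean(),.022,c).round(4))
t=s['tcp_pos']; q=proj(t,c).astype(int); a=p[q[1]-40:q[1]+110,q[0]-100:q[0]+100]; print(q)
cv2.imwrite('pics/s2.png',cv2.resize(a,None,fx=4,fy=4,interpolation=cv2.INTER_CUBIC))
E
```

```text
6.7 [ 0.4656 -0.2592  0.1598] [[-0.8334, 0.5527, -0.0027], [0.5527, 0.8334, 0.0023], [0.0035, 0.0004, -1.0]] [-0.53  0.48 -2.48] 0.027520633534801244
8 36 [[-21.6, -16.3, 8.8], [5.2, -14.6, 12.5], [19.6, 4.6, 15.4]] 356 375 261.2
16 36 [[-21.3, -15.7, 16.8], [0.4, -13.7, 19.9], [19.4, 1.0, 23.6]] 356 375 263.0
24 42 [[-20.4, -16.1, 24.6], [2.2, -14.4, 28.7], [19.3, 0.6, 30.8]] 355 374 264.9
32 34 [[-21.7, -16.2, 32.6], [3.9, -14.0, 36.6], [19.4, 5.3, 39.3]] 355 374 266.6
40 38 [[-20.8, -15.9, 40.6], [-1.8, -13.8, 44.7], [19.3, -6.0, 47.4]] 355 374 268.8
48 37 [[-22.4, -15.8, 48.5], [10.2, -13.6, 53.0], [19.6, 1.7, 55.8]] 355 373 270.6
56 14 [[-18.3, -15.2, 56.2], [-4.8, -13.8, 57.6], [13.2, -4.3, 62.0]] 354 372 271.6
64 5 [[-8.4, -10.0, 67.5], [-3.3, -9.7, 68.8], [-0.4, -8.4, 71.6]] 363 366 273.2
72 4 [[-6.3, -9.2, 73.0], [-1.3, -8.3, 74.0], [3.6, -7.6, 75.3]] 361 365 274.0
80 3 [[-6.1, -5.1, 85.2], [-3.5, -4.3, 86.4], [-1.1, -3.9, 87.6]] 362 364 275.3
88 13 [[-8.0, -7.0, 88.4], [-1.7, -4.1, 92.8], [2.0, 1.3, 95.4]] 360 365 276.4
96 10 [[-6.0, -8.3, 96.5], [-0.5, -4.4, 98.4], [2.9, -1.5, 102.6]] 360 364 278.3
disc 91 361.3626373626374 284.1868131868132 [ 0.4702 -0.2618  0.022 ] [ 0.4706 -0.2608  0.022 ]
[364 254]
```

View pics/s2.png

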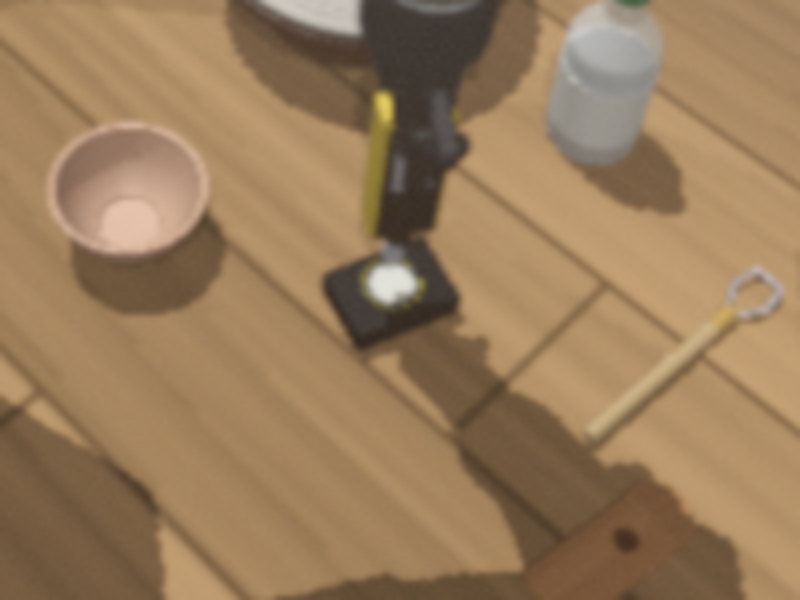

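The side picture shows the ball at crop (392,250), just above and a little behind the white disc at (390,284). The meter hangs upright, and I go down in steps to find the contact.

Emit:
arm_command(moves=[-1,-4,1,8,0,0,0,-1,0,0,9,0,0,0,-1,0,0,8,0,0,0,-1,0,0,2,0,0,0,-1,0,0,0,0,0,0,-1,0,0,0,0,0,0])

```text
clock: 7.5
tcp_pos: [0.4707, -0.2618, 0.1346]
orientation: [0.0, 0.289, 0.957, -0.0]
wrist_force: [-0.3, -0.6, -2.0]
finger_gap: 0.0274
grip_force: 50.3
```

Emit:
arm_command(moves=[-1,0,0,1.5,0,0,0,-1,0,0,0,0,0,0,-1,0,0,0,0,0,0])

```text
clock: 7.88
tcp_pos: [0.4705, -0.2617, 0.1328]
orientation: [0.0, 0.289, 0.957, 0.0]
wrist_force: [-0.3, -0.7, -1.7]
finger_gap: 0.0274
grip_force: 50.3
```

Emit:
arm_command(moves=[-1,0,0,1.5,0,0,0,-1,0,0,0,0,0,0,-1,0,0,0,0,0,0])

```text
clock: 8.25
tcp_pos: [0.4704, -0.2617, 0.1312]
orientation: [-0.0, 0.289, 0.957, 0.0]
wrist_force: [0.0, 0.2, -1.2]
finger_gap: 0.0276
grip_force: 50.3
```

Emit:
arm_command(moves=[-1,0,0,1.5,0,0,0,-1,0,0,0,0,0,0,-1,0,0,0,0,0,0])

```text
clock: 8.62
tcp_pos: [0.4705, -0.2617, 0.1297]
orientation: [-0.0, 0.289, 0.957, 0.0]
wrist_force: [0.6, 0.2, -1.3]
finger_gap: 0.0271
grip_force: 50.3
```

Emit:
arm_command(moves=[-1,0,0,1.5,0,0,0,-1,0,0,0,0,0,0,-1,0,0,0,0,0,0])

```text
clock: 9.0
tcp_pos: [0.4706, -0.2618, 0.1284]
orientation: [0.0, 0.289, 0.957, -0.0]
wrist_force: [0.0, 0.2, -0.1]
finger_gap: 0.0275
grip_force: 50.3
```

Emit:
arm_command(moves=[-1,0,0,1.5,0,0,0,-1,0,0,0,0,0,0,-1,0,0,0,0,0,0])

```text
clock: 9.38
tcp_pos: [0.4706, -0.2617, 0.1269]
orientation: [0.0, 0.289, 0.957, -0.0]
wrist_force: [0.1, -0.1, 1.1]
finger_gap: 0.0275
grip_force: 50.3
```

```bash
python3 - <<'E'
from m import *
F=[]
for i in range(4): read_camera('side'); F.append(get_state()['wrist_force'])
print(np.mean(F,0).round(2),np.std(F,0).round(2))
s,p,d,c,P=meter('side3')
q=proj(s['tcp_pos']-[0,0,.107],c); print(q); u,v=q.astype(int); a=p[v-50:v+40,u-60:u+60]
cv2.imwrite('pics/s3.png',cv2.resize(a,None,fx=6,fy=6,interpolation=cv2.INTER_CUBIC))
E
```

```text
[-0.09  0.42  0.99] [0.36 0.13 0.62]
9.575 [ 0.4706 -0.2618  0.1269] [[-0.8333, 0.5529, 0.0003], [0.5529, 0.8333, -0.0001], [-0.0003, 0.0001, -1.0]] [-0.53  0.36  0.42] 0.02763151375076211
8 29 [[-21.6, -15.9, 8.1], [8.2, -13.9, 12.3], [19.6, 3.0, 15.8]] 357 375 268.3
16 38 [[-21.1, -15.9, 16.6], [2.9, -14.4, 19.6], [19.2, -4.7, 23.5]] 357 375 270.4
24 32 [[-23.3, -15.6, 24.4], [-0.7, -14.1, 28.3], [19.6, 4.5, 31.4]] 356 375 271.5
32 38 [[-20.4, -16.3, 32.4], [4.0, -13.7, 36.7], [19.3, -0.2, 39.3]] 356 374 273.7
40 35 [[-21.4, -15.8, 40.5], [1.1, -14.2, 43.6], [19.3, -2.2, 47.8]] 356 374 275.6
48 32 [[-20.7, -16.7, 48.4], [-0.0, -14.1, 51.5], [19.3, 2.9, 55.3]] 356 374 277.2
56 15 [[-20.7, -15.3, 56.2], [8.7, -13.2, 58.1], [18.9, -5.9, 62.9]] 356 373 278.8
64 4 [[-2.1, -11.8, 66.3], [0.7, -9.7, 68.8], [3.6, -7.5, 71.4]] 362 365 280.0
72 6 [[-8.8, -10.4, 73.1], [-5.2, -8.9, 74.4], [-0.1, -6.8, 77.7]] 363 367 280.7
80 2 [[-0.8, -4.3, 84.5], [0.3, -3.4, 85.5], [1.3, -2.5, 86.6]] 362 363 281.5
88 16 [[-8.0, -7.8, 88.7], [-0.7, -4.7, 92.8], [2.9, 1.6, 95.4]] 361 366 283.0
96 2 [[-3.3, -8.0, 96.1], [-0.1, -6.0, 96.1], [3.1, -4.0, 96.2]] 361 364 284.5
[361.54609094 284.83632975]
```

View pics/s3.png

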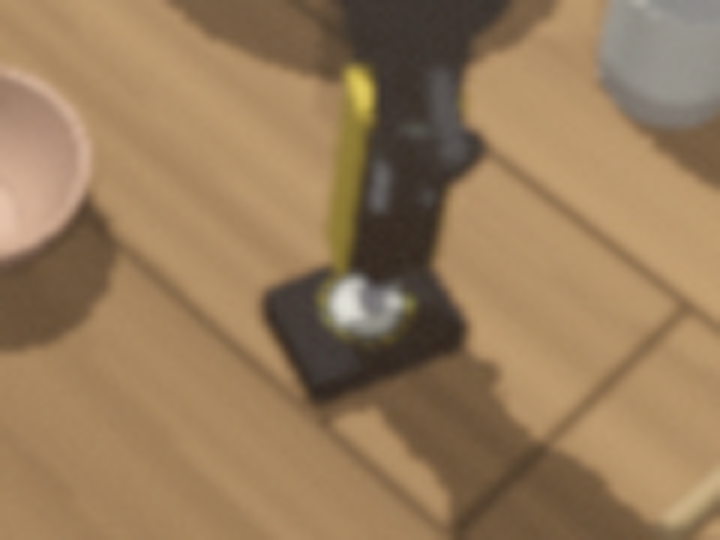

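The ball sits on the white disc, at crop (377,297) with the disc's middle at (365,308), and is pressed in by roughly 2.5 mm. I push 2.3 mm further and hold.

Emit:
arm_command(moves=[-1,0,0,1.2,0,0,0,-1,0,0,1.1,0,0,0,-1,0,0,0,0,0,0])

```text
clock: 10.0
tcp_pos: [0.4706, -0.2618, 0.1246]
orientation: [0.0, 0.289, 0.957, 0.0]
wrist_force: [0.2, 0.5, 2.2]
finger_gap: 0.0276
grip_force: 50.5
```

```bash
python3 - <<'E'
from h import *
F=[]
for i in range(8): read_camera('side'); s=get_state(); F.append(s['wrist_force'])
print(s['clock'],s['tcp_pos'],np.mean(F,0).round(2),np.std(F,0).round(2))
E
```

```text
10.4 [ 0.47061311 -0.26174428  0.12454264] [ 0.47 -0.09  2.07] [0.33 0.46 0.52]
```

Emit:
arm_command(moves=[-1,0,0,0.2,0,0,0,-1,0,0,0,0,0,0,-1,0,0,0,0,0,0,-1,0,0,0,0,0,0,-1,0,0,0,0,0,0,-1,0,0,0,0,0,0,-1,0,0,0,0,0,0,-1,0,0,0,0,0,0])

```text
clock: 11.4
tcp_pos: [0.4706, -0.2617, 0.1243]
orientation: [0.0, 0.289, 0.957, 0.0]
wrist_force: [0.4, -0.8, 2.1]
finger_gap: 0.0276
grip_force: 50.5
```

Emit:
arm_command(moves=[-1,0,0,0,0,0,0,-1,0,0,0,0,0,0,-1,0,0,0,0,0,0,-1,0,0,0,0,0,0])

```text
clock: 11.9
tcp_pos: [0.4705, -0.2617, 0.1243]
orientation: [0.0, 0.289, 0.957, 0.0]
wrist_force: [0.5, -0.8, 2.3]
finger_gap: 0.0272
grip_force: 50.5
```

Emit:
arm_command(moves=[-1,0,0,-3,0,0,0,-1,0,0,-8,0,0,0,-1,0,0,-20,0,0,0,-1,0,0,-40,0,0,0,-1,0,0,-40,0,0,0,-1,0,0,-30,0,0,0,-1,0,0,0,0,0,0])

```text
clock: 12.78
tcp_pos: [0.4711, -0.2621, 0.2674]
orientation: [0.002, 0.289, 0.957, -0.001]
wrist_force: [-0.0, 0.4, -2.0]
finger_gap: 0.0276
grip_force: 50.3
```

```bash
python3 - <<'E'
from h import *
s=get_state(); Rm=rot(s['orientation'])
F=[]
for n in ['side','top']*2:
    p,d=read_camera(n); F.append(get_state()['wrist_force']); c=cam(n); P=cloud(d,c); np.savez(n+'4.npz',p=p,d=d)
    m=(np.hypot(P[...,0]-.672,P[...,1]+.047)<.115)&(P[...,2]>.08)
    b=(p[...,0].astype(float)-p[...,2]); bg=np.median(b[m]); w=np.where(m,np.clip(b-bg-15,0,None),0)
    w=np.where(np.hypot(P[...,0]-.595,P[...,1]-.003)<.03,w,0); v,u=np.nonzero(w); ww=w[v,u]
    print(n,len(u),u.min(),u.max(),v.min(),v.max(),ray(np.average(u,weights=ww),np.average(v,weights=ww),.097,c).round(4),ray((u.min()+u.max())/2,(v.min()+v.max())/2,.097,c).round(4))
print(s['clock'],s['tcp_pos'],s['joint_pos'],np.mean(F,0))
E
```

```text
side 28 322 330 189 196 [0.5951 0.0026 0.097 ] [0.5926 0.0025 0.097 ]
top 33 328 335 176 183 [0.5949 0.0007 0.097 ] [0.5959 0.0017 0.097 ]
side 28 322 330 189 196 [0.5949 0.0025 0.097 ] [0.5926 0.0025 0.097 ]
top 30 328 335 177 183 [0.595  0.0007 0.097 ] [0.5942 0.0017 0.097 ]
12.775 [ 0.47109933 -0.26212554  0.26739721] [-6.56718728e-01  2.32498133e-01  2.57284596e-02  1.36065696e+00
  4.27836703e-05 -7.09653134e-02] [ 0.23885998 -0.05388487 -2.02452539]
```

```bash
cat > t.py <<'E'
from h import *
C=np.array([.6715,-.0466]); S=np.array([.595,.002]); az=np.arctan2(*(S-C)[::-1]); 
rr=np.hypot(*(S-C)); S3=np.array([*S,.08+(.12-rr)*.5714]); TILT=30
RT=yawdown(np.degrees(az),TILT); n=-RT.apply([0,0,1]); BALL=np.array([-.0035,0,.107])
def tcp(h): return S3+n*h-RT.apply(BALL)
E
python3 - <<'E'
from t import *
print(np.degrees(az),S3,n,tcp(.04),tcp(0))
plan(tcp(.04),RT,15,g=-1)
E
```

```text
147.57244500422755 [0.595      0.002      0.09678072] [-0.42203507  0.2681164   0.8660254 ] [0.53040239 0.04303848 0.22233645] [0.5472838  0.03231382 0.18769543]
-1, 7.8, 19.1, 2.8, -0.0003, -0.0351, -0.0013
-1, 7.9, 19.1, 2.5, -0.0003, -0.0351, -0.0013
-1, 7.9, 19.1, 2.2, -0.0003, -0.0351, -0.0013
-1, 8.0, 19.2, 2.0, -0.0003, -0.0351, -0.0013
-1, 8.0, 19.2, 1.7, -0.0003, -0.0351, -0.0013
-1, 8.1, 19.2, 1.4, -0.0003, -0.0351, -0.0013
-1, 8.1, 19.2, 1.1, -0.0003, -0.0351, -0.0013
-1, 8.1, 19.2, 0.8, -0.0003, -0.0351, -0.0013
-1, 8.1, 19.2, 0.6, -0.0003, -0.0351, -0.0013
-1, 8.1, 19.2, 0.3, -0.0003, -0.0351, -0.0013
-1, 8.1, 19.2, 0.0, -0.0003, -0.0351, -0.0013
-1, 8.0, 19.2, -0.3, -0.0003, -0.0351, -0.0013
-1, 8.0, 19.3, -0.5, -0.0003, -0.0351, -0.0013
-1, 7.9, 19.3, -0.8, -0.0003, -0.0351, -0.0013
-1, 7.9, 19.3, -1.1, -0.0003, -0.0351, -0.0013
```

Emit:
arm_command(moves=[-1,7.8,19.1,2.8,0,-0.035,-0.0013,-1,7.9,19.1,2.5,0,-0.035,-0.0013,-1,7.9,19.1,2.2,0,-0.035,-0.0013,-1,8,19.2,2,0,-0.035,-0.0013,-1,8,19.2,1.7,0,-0.035,-0.0013,-1,8.1,19.2,1.4,0,-0.035,-0.0013,-1,8.1,19.2,1.1,0,-0.035,-0.0013,-1,8.1,19.2,0.8,0,-0.035,-0.0013])

```text
clock: 13.98
tcp_pos: [0.5017, -0.0985, 0.2409]
orientation: [0.132, 0.281, 0.95, -0.04]
wrist_force: [0.2, -0.1, -1.7]
finger_gap: 0.0274
grip_force: 50.5
```

Emit:
arm_command(moves=[-1,8.1,19.2,0.6,0,-0.035,-0.0013,-1,8.1,19.2,0.3,0,-0.035,-0.0013,-1,8.1,19.2,0,0,-0.035,-0.0013,-1,8,19.2,-0.3,0,-0.035,-0.0013,-1,8,19.2,-0.5,0,-0.035,-0.0013,-1,7.9,19.3,-0.8,0,-0.035,-0.0013,-1,7.9,19.3,-1.1,0,-0.035,-0.0013,-1,0,0,0,0,0,0])

```text
clock: 14.98
tcp_pos: [0.5294, 0.0434, 0.2204]
orientation: [0.246, 0.268, 0.928, -0.075]
wrist_force: [-0.4, 0.3, -2.1]
finger_gap: 0.0275
grip_force: 50.4
```

```bash
python3 - <<'E'
from m import *
from t import *
s,p,d,c,P=meter('side5')
print(s['joint_pos'].round(3)); print('to h=25:'); plan(tcp(.025),RT,1,g=-1)
q=proj(S3,c); print('spot px',q); u,v=q.astype(int); a=p[v-70:v+30,u-70:u+60]
cv2.imwrite('pics/s5.png',cv2.resize(a,None,fx=6,fy=6,interpolation=cv2.INTER_CUBIC))
E
```

```text
14.975 [0.5294 0.0434 0.2204] [[-0.735, 0.5348, 0.4168], [0.4607, 0.845, -0.2717], [-0.4975, -0.0077, -0.8674]] [-0.35  0.25 -2.06] 0.027450354096970535
8 39 [[-26.0, -17.1, 8.5], [-7.3, -13.9, 12.4], [17.8, 3.6, 15.7]] 297 312 168.6
16 38 [[-25.9, -17.2, 16.3], [-7.7, -14.0, 19.7], [15.8, -5.9, 23.2]] 300 313 170.6
24 41 [[-25.8, -18.2, 24.6], [-6.3, -13.9, 28.6], [13.3, -3.3, 31.6]] 302 314 172.5
32 36 [[-25.9, -16.9, 32.9], [-14.3, -14.2, 35.9], [12.2, 5.2, 39.8]] 303 316 173.1
40 39 [[-25.9, -17.1, 40.4], [-4.0, -14.4, 43.8], [16.5, -0.6, 47.5]] 303 317 175.9
48 35 [[-26.0, -18.0, 48.9], [-6.8, -14.0, 52.0], [16.0, -0.6, 55.3]] 305 318 177.3
56 21 [[-26.2, -15.0, 56.2], [-6.6, -13.3, 58.5], [12.5, -5.6, 62.1]] 307 319 178.3
64 8 [[-12.0, -13.5, 64.5], [-5.3, -11.1, 66.6], [2.7, -7.0, 68.3]] 312 317 179.9
72 9 [[-10.3, -10.7, 72.7], [-6.2, -8.4, 73.6], [3.0, -5.2, 77.2]] 313 317 180.9
80 5 [[-7.5, -7.1, 80.6], [-3.6, -5.8, 85.2], [-0.5, -1.4, 87.2]] 316 318 182.2
88 11 [[-7.7, -10.5, 88.3], [-4.7, -6.6, 91.6], [0.1, -0.8, 95.7]] 317 319 183.9
96 10 [[-10.5, -8.6, 97.2], [-7.7, -2.5, 100.1], [1.2, 3.4, 103.1]] 317 321 184.4
104 1 [[0.4, -4.6, 105.6], [0.4, -4.6, 105.6], [0.4, -4.6, 105.6]] 319 319 187.0
[ 0.11  -0.057 -0.542  0.669 -0.321  0.603]
to h=25:
-1, -0.9, 0.8, 14.1, -0.0061, -0.0021, 0.0042
spot px [326.67727909 192.26686409]
```

View pics/s5.png

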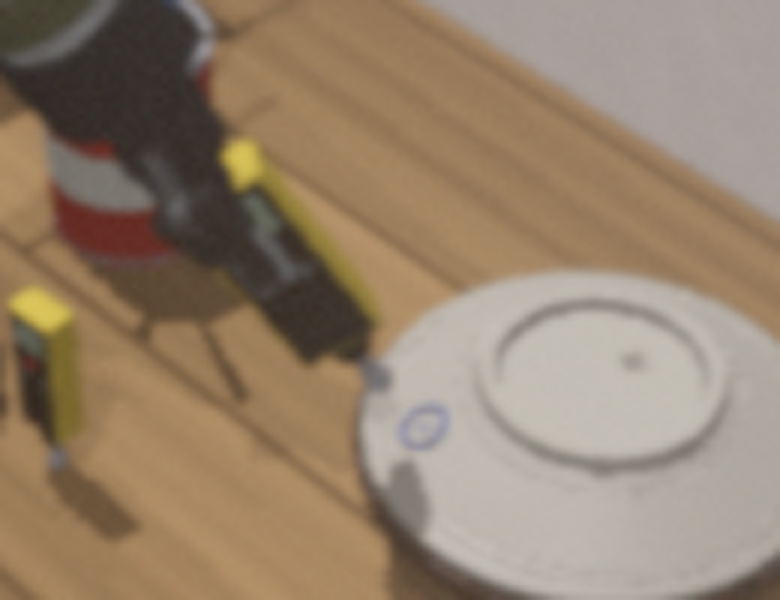

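The picture shows the ball at full-picture (318.5,184.8) on line for the blue ring at (326.7,193.2), and the meter is straight in the grip. Next I compare the projected ball with the seen one and approach.

```bash
sed -i 's/BALL=np.array(\[-.0035/BALL=np.array([-.0045/' t.py; python3 - <<'E'
from t import *
s=get_state(); c=cam('side'); Rm=rot(s['orientation'])
for x in [-.002,-.0045,-.007]: print(x,proj(s['tcp_pos']+Rm.apply([x,0,.099]),c))
plan(tcp(.006),RT,4,g=-1)
E
```

```text
-0.002 [318.62428185 184.18550357]
-0.0045 [319.35098954 183.7847732 ]
-0.007 [320.07836479 183.38367472]
-1, 0.0, 0.2, 8.3, -0.0015, -0.0005, 0.0011
-1, 0.0, 0.2, 8.3, -0.0015, -0.0005, 0.0011
-1, 0.0, 0.2, 8.3, -0.0015, -0.0005, 0.0011
-1, 0.0, 0.2, 8.3, -0.0015, -0.0005, 0.0011
```

Emit:
arm_command(moves=[-1,0,0.2,8.3,-0.0015,-0.0005,0.001,-1,0,0.2,8.3,-0.0015,-0.0005,0.001,-1,0,0.2,8.3,-0.0015,-0.0005,0.001,-1,0,0.2,6,-0.0015,-0.0005,0.001,-1,0,0,2,0,0,0,-1,0,0,0,0,0,0,-1,0,0,0,0,0,0])

```text
clock: 15.9
tcp_pos: [0.5458, 0.0339, 0.1951]
orientation: [0.251, 0.271, 0.927, -0.072]
wrist_force: [0.1, 0.3, -1.0]
finger_gap: 0.0278
grip_force: 50.4
```

```bash
cat > q.py <<'E'
import sys
from t import *
F=[]
for i in range(6):
    p,d=read_camera('side'); s=get_state(); F.append(s['wrist_force'])
F=np.array(F); Rm=rot(s['orientation'])
print(s['clock'],s['tcp_pos'],'F',F.mean(0).round(2),'normal',(F@n).mean().round(2),'tool lean',np.degrees(np.arccos(Rm.apply([0,0,-1])@n)).round(2))
tip=s['tcp_pos']+Rm.apply(BALL); print('tip tool-frame err mm (spot-tip)',(Rm.inv().apply(S3-tip)*1000).round(1)); plan(tcp(0),RT,1,g=-1)
c=cam('side'); print('ball px',proj(s['tcp_pos']+Rm.apply(BALL-[0,0,.008]),c))
if len(sys.argv)>1:
    u,v=proj(S3,c).astype(int); print(u-40,v-40); cv2.imwrite(f'pics/{sys.argv[1]}.png',cv2.resize(p[v-40:v+25,u-40:u+40],None,fx=9,fy=9,interpolation=cv2.INTER_CUBIC))
E
python3 q.py s6
```

```text
16.2 [0.54571601 0.03396119 0.19488764] F [-0.    0.05 -1.52] normal -1.3 tool lean 0.22
tip tool-frame err mm (spot-tip) [ 3.1 -0.7  7.3]
-1, 2.7, -0.6, 7.3, 0.0014, 0.0035, -0.0025
ball px [325.1307627  188.82657167]
286 152
```

View pics/s6.png

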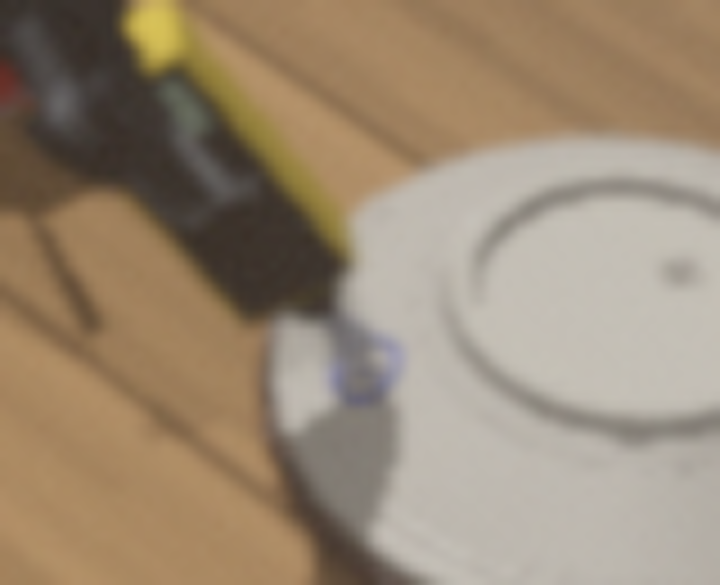

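The ball is at crop (358,348), just short of the ring, whose middle is at (367,370). It needs to come slightly down the slope side, so I shift about 4 mm in tool x and close most of the gap.

Emit:
arm_command(moves=[-1,2,0.3,1.5,0,0.0035,0,-1,2,0.2,1.5,0,0,0,-1,0,0,1,0,0,0,-1,0,0,0,0,0,0,-1,0,0,0,0,0,0])

```text
clock: 16.82
tcp_pos: [0.5448, 0.0351, 0.1893]
orientation: [0.249, 0.271, 0.927, -0.071]
wrist_force: [0.7, 0.1, -1.9]
finger_gap: 0.0275
grip_force: 50.4
```

```bash
python3 q.py s7; python3 - <<'E'
from t import *
c=cam('side'); s=get_state(); Rm=rot(s['orientation'])
b=proj(S3,c); print('S3',b,'S3+8n',proj(S3+.008*n,c))
for i in range(3): print('J/mm',proj(S3+.001*RT.as_matrix()[:,i],c)-b)
# segment blue ring in 3-frame average, print box
A=np.mean([read_camera('side')[0].astype(float) for _ in range(6)],0); np.save('avg7.npy',A)
u,v=b.astype(int); W=A[v-12:v+12,u-14:u+14]; print((W[...,0]-W[...,2]).round(0).astype(int)[2:20,4:24])
E
```

```text
17.125 [0.54479391 0.03506239 0.18934331] F [-0.02  0.33 -1.74] normal -1.4 tool lean 0.07
tip tool-frame err mm (spot-tip) [-1.3 -1.1  3.2]
-1, -1.3, -1.0, 3.2, 0.0012, -0.0, -0.0026
ball px [324.51108267 190.16376665]
286 152
S3 [326.67727909 192.26686409] S3+8n [325.44749897 190.8066983 ]
J/mm [-0.28426168  0.15395428]
J/mm [-0.06954274 -0.22879619]
J/mm [0.1529558  0.18161037]
[[-17 -17 -16 -16 -17 -17 -24 -36 -38 -26 -17 -14 -14 -15 -14 -15 -15 -14
  -15 -14]
 [-16 -17 -17 -17 -17 -18 -20 -26 -26 -21 -16 -14 -15 -14 -14 -15 -15 -15
  -14 -15]
 [-16 -16 -16 -18 -20 -23 -22 -22 -20 -16 -15 -14 -15 -15 -15 -14 -14 -14
  -15 -15]
 [-17 -18 -21 -23 -26 -26 -20 -17 -16 -15 -15 -15 -14 -15 -14 -14 -14 -14
  -14 -15]
 [-20 -22 -25 -28 -25 -21 -15 -14 -14 -14 -14 -14 -14 -14 -14 -14 -14 -15
  -14 -14]
 [-20 -20 -18 -20 -17 -14 -11 -12 -14 -14 -14 -13 -14 -14 -15 -15 -15 -14
  -14 -14]
 [-18 -17 -15 -14 -14 -11  -7  -7  -9 -10 -10  -8  -8 -10 -13 -15 -15 -15
  -14 -14]
 [-20 -16 -15 -14 -13 -10  -5  -4  -4  -4   0   4   6   1  -8 -13 -14 -14
  -14 -15]
 [-21 -16 -15 -14 -13 -12  -6  -2  -2  -2  -1   2   8  15   4 -10 -14 -15
  -14 -14]
 [-20 -15 -15 -14 -14 -12  -6  -2  -1  -3  -6 -10  -5  12  11  -8 -14 -15
  -15 -14]
 [-19 -15 -15 -15 -15 -12  -6   1  -2  -3  -4  -9  -7   8   8  -9 -14 -14
  -15 -15]
 [-19 -16 -15 -14 -14 -12  -4   6  -2  -5  -4  -6  -2   9   3 -11 -14 -15
  -15 -14]
 [-19 -16 -15 -14 -14 -13  -6   4  -4  -9  -8  -4   6   8  -6 -13 -14 -14
  -14 -14]
 [-19 -15 -15 -14 -14 -14  -9   1   3  -1  -1   1   2  -5 -12 -14 -14 -14
  -14 -14]
 [-19 -15 -14 -14 -14 -14 -13  -5   6  11   8  -1  -9 -13 -14 -15 -14 -14
  -14 -14]
 [-23 -17 -15 -15 -15 -14 -14 -12  -9  -7  -8 -11 -14 -14 -15 -15 -14 -14
  -14 -14]
 [-25 -18 -16 -14 -14 -14 -15 -15 -14 -14 -15 -14 -14 -14 -14 -14 -14 -14
  -14 -14]
 [-26 -20 -16 -15 -15 -14 -14 -15 -14 -14 -14 -14 -14 -14 -14 -14 -14 -14
  -15 -15]]
```

View pics/s7.png

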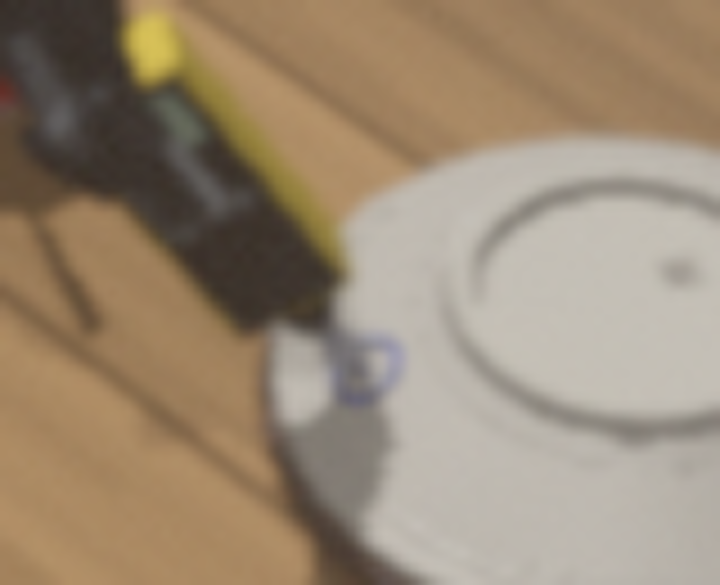

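The ring spans crop (333..402, 335..403), so its middle is at full-picture (326.3,192.6). The ball, at (324.7,190.7), is on line for that middle along the wall's normal, so I push straight in.

Emit:
arm_command(moves=[-1,-0.5,0,1.5,0,0,0,-1,0,0,1.5,0,0,0,-1,0,0,1,0,0,0,-1,0,0,0,0,0,0,-1,0,0,0,0,0,0])

```text
clock: 18.05
tcp_pos: [0.5468, 0.0338, 0.1861]
orientation: [0.249, 0.271, 0.927, -0.071]
wrist_force: [0.3, 0.0, -1.6]
finger_gap: 0.0274
grip_force: 50.4
```

```bash
python3 q.py
```

```text
18.35 [0.54681313 0.03378636 0.18609811] F [ 0.1   0.1  -2.12] normal -1.86 tool lean 0.07
tip tool-frame err mm (spot-tip) [-0.8 -1.1 -0.8]
-1, -0.8, -1.0, -0.8, 0.0012, -0.0001, -0.0026
ball px [325.25568452 190.82940917]
```

Emit:
arm_command(moves=[-1,0,0,1,0,0,0,-1,0,0,1,0,0,0,-1,0,0,0,0,0,0,-1,0,0,0,0,0,0])

```text
clock: 18.85
tcp_pos: [0.5477, 0.0332, 0.1844]
orientation: [0.249, 0.271, 0.927, -0.071]
wrist_force: [-0.6, -0.0, -0.4]
finger_gap: 0.0273
grip_force: 50.4
```

```bash
python3 q.py
```

```text
19.15 [0.54764594 0.03324742 0.18434333] F [-0.39  0.18 -0.87] normal -0.54 tool lean 0.07
tip tool-frame err mm (spot-tip) [-0.9 -1.1 -2.8]
-1, -0.8, -1.0, -2.8, 0.0012, -0.0001, -0.0026
ball px [325.56102298 191.20379833]
```

Emit:
arm_command(moves=[-1,0,0,1,0,0,0,-1,0,0,1,0,0,0,-1,0,0,0,0,0,0,-1,0,0,0,0,0,0])

```text
clock: 19.65
tcp_pos: [0.5485, 0.0327, 0.1827]
orientation: [0.249, 0.271, 0.927, -0.071]
wrist_force: [-1.5, 0.6, 0.1]
finger_gap: 0.0272
grip_force: 50.5
```

```bash
python3 q.py
```

```text
19.95 [0.54852311 0.03270686 0.18264172] F [-1.43  0.85 -0.01] normal 0.83 tool lean 0.07
tip tool-frame err mm (spot-tip) [-0.8 -1.1 -4.8]
-1, -0.8, -1.0, -4.8, 0.0012, -0.0001, -0.0026
ball px [325.8790256  191.55579444]
```

Emit:
arm_command(moves=[-1,0,0,1,0,0,0,-1,0,0,0.5,0,0,0,-1,0,0,0,0,0,0,-1,0,0,0,0,0,0])

```text
clock: 20.45
tcp_pos: [0.5491, 0.0323, 0.1814]
orientation: [0.249, 0.271, 0.927, -0.071]
wrist_force: [-1.9, 0.5, 0.8]
finger_gap: 0.0275
grip_force: 50.6
```

```bash
python3 q.py s9
```

```text
20.75 [0.54916959 0.03233776 0.18134564] F [-1.82  1.16  1.17] normal 2.1 tool lean 0.07
tip tool-frame err mm (spot-tip) [-0.8 -1.1 -6.3]
-1, -0.8, -1.0, -6.3, 0.0013, -0.0001, -0.0026
ball px [326.104209  191.8193131]
286 152
```

View pics/s9.png

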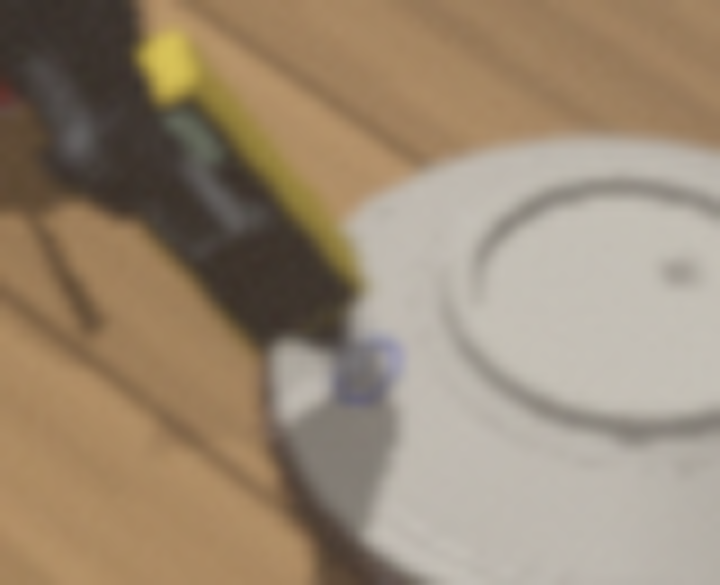

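The ring is still at the same place, at crop (367,369), with the ball inside it and pressed in by about 4 mm. I add 0.8 mm, hold and check once more.

Emit:
arm_command(moves=[-1,0,0,0.8,0,0,0,-1,0,0,0,0,0,0,-1,0,0,0,0,0,0,-1,0,0,0,0,0,0,-1,0,0,0,0,0,0,-1,0,0,0,0,0,0,-1,0,0,0,0,0,0,-1,0,0,0,0,0,0])

```text
clock: 21.75
tcp_pos: [0.5495, 0.0321, 0.1806]
orientation: [0.249, 0.271, 0.927, -0.071]
wrist_force: [-2.1, 1.7, 1.7]
finger_gap: 0.0273
grip_force: 50.7
```

```bash
python3 q.py
```

```text
22.05 [0.54951055 0.03210029 0.18064313] F [-1.65  1.29  1.62] normal 2.45 tool lean 0.07
tip tool-frame err mm (spot-tip) [-0.8 -1.1 -7.1]
-1, -0.8, -1.0, -7.1, 0.0012, -0.0, -0.0026
ball px [326.23363952 191.97077063]
```

```bash
python3 -c "
from h import *
print(hand_in())"
```

```text
the job is handed in; nothing more can be done
None
```

I handed the job in at about 22 s: the meter was proved on its check block for over a second, then held square in the blue ring. By the measured forces, the ball was about 4.5 mm in on both; I saw no shift of the platter's ring, and no verdict came back.

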